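# Blank closed in, sample cell held in the beam

## Robot

A 7-joint arm with a two-finger parallel gripper is mounted at the origin on a cart in front of the work surface, level with it; the furniture and walls round the work are solid. World frame = base frame: x ahead of the robot, y to its left, z up, the work surface at z = 0. Lengths are in mm, angles in rad, forces in N, time in s.
With the tool pointing down it reaches from about 400 to 875 mm from the base axis. Payload 6.5 kg.
Tool frame: the origin (TCP) lies midway between the tips of the shut fingers; the grasp point (between the pads) lies 19 mm behind it (robot.grasp_offset is the distance from the TCP to the grasp point, in mm); z points along the fingers, y is the line along which they close (so a half turn about z gives the same grasp; the last joint's range is limited). The gripper opens to 85 mm and grips with 20 to 120 N. Pads are 22 mm wide; open, the fingers measure 114 mm over their backs; the gripper's body (76 mm by 85 mm) begins 54 mm behind the grasp point. The pads swing forward as they close: fully open they stand 13 mm farther back than shut.
Start: joints at [-1.329, 0.536, -0.004, 1.538, 0.003, 1.067, -0.071], TCP at [196.921, 619.445, 231.29] pointing down, gripper open.
Joint ranges: [-2.7, 2.7], [-0.37, 2.16], [-1.27, 1.26], [0.24, 2.4], [-1.31, 4.45], [0.19, 1.91], [-2.76, 2.76]. Speed limits (rad/s): [2.39, 2.39, 3.14, 3.14, 3.14, 3.14, 3.14].

## Interface

Orientations are given as a rotation vector (axis times angle).
In Python, from workcell import robot gives the robot as it stands. The module is installed in compiled form; this text tells all that it offers. Calls block until the motion is done:
- robot.reach(position, orientation): joint-space move of the TCP to a pose.
- robot.movel(position, orientation=None, velocity=150): straight line of the TCP; orientation=None keeps the orientation; velocity is the mean speed in mm/s.
- robot.move_j(angles): joint-space move.
- robot.gripper_to(opening, effort=None): finger opening in mm; effort is the grip in N (None keeps the last); returns when the fingers have stopped.
- robot.hold(seconds).
- robot.solve_ik(position, orientation): joint angles nearest the present ones, or None.
- robot.read_camera(name): name is "scene" or "side" or "wrist"; returns the picture (480x640x3 uint8, red, green, blue); there is no depth.
- robot.calibration(name): a dict with "mtx" (3x3 intrinsics, pixels), "world_to_cam" (4x4, takes a point from world to camera coordinates). Camera axes: x right, y down, z forward; pixel columns grow to the right and rows downward; lengths in mm; the calibration is good to about 2 mm. The wrist camera is an equidistant fisheye: a pixel r from the principal point sees the ray r / f radians off the axis. A picture is of the moment at which its call begins: read the wrist's pose just before it. calibration takes no time and is no camera call; for the wrist camera it gives the pose at the moment of the call.
A pose or a line that the arm cannot do raises robot.Unreachable and nothing moves.
- robot.job_done(): hands the job in; it is judged then, once.
Trained networks look in the newest picture that a camera, given by its name, has taken for a name from the list of things; names that differ only in an ending like _2 or _b are one class to them, and where a whole thing is asked for, a point or a joint stands for the part that bears it (a point fixed in the world has none). Each returns a list of dicts, best first, with "confidence" (0 to 1); they miss things now and then, are a little off and sometimes report something else, mostly with a low value. They report only what shows in the picture. A call takes as long as a camera call.
- robot.silhouettes(camera, label): "region" (480x640 bool, what is visible of it) and "uv" ([column, row] in pixels, amid what is visible of it).
- robot.pinpoint(camera, label): "uv" ([column, row] in pixels: a listed point, or the origin of a listed thing).
Readings, each from a call of its own:
- robot.read_t(): time.
- robot.read_qpos(): joint angles.
- robot.read_dq(): joint speeds.
- robot.read_joint_torque(): joint torques, N m.
- robot.read_ee_pos(): TCP position.
- robot.read_tool_rot(): TCP orientation.
- robot.read_contact_force(): force on the tool from outside, world axes, zero at the start.
- robot.read_wrist_torque(): the same for the moment, N m.
- robot.read_grip_width(): finger opening in mm.
- robot.read_grip_force(): force on a finger pad.
Only numpy, scipy, OpenCV 4.12 (cv2) and the standard library are available. Lean on these libraries where they do the work, as an engineer would, in place of code of your own. Each camera call takes 0.05 s, during which the arm holds its last target. There are 200 camera calls.

## Task

The blank already stands in the rear compartment of the two-beam photometer, so first shut that compartment's hinged lid fully. Then take the stoppered glass cell from the rack, fingers on its two wide frosted faces only and never on the clear windows at its ends, and bring it without knocking into the open sample bay between the two lens tubes, upright and clear of everything, windows square to the beam, so that the light passes midway between the frosted faces and about 15 mm above the cell's base. Finish while still holding it there, motionless, as the cell holder for the reading, with the lid shut and the empty cells and the things lying about undisturbed.

Things in the scene. Friction and masses are not known exactly. Their poses are not given: they have to be found in the camera images.
- photometer: white bench photometer, 170 (x) x 236 (y) mm, fixed. Origin: centre of underside; front (display, dial) at -x. Left and right housings (|y| 42 to 118 mm, full depth) 95 mm high. Between them in front (x -85 to 2 mm) the sample bay, open to front and above, floor 32 mm high; behind it (x 2 to 85 mm) the blank's compartment, 95 mm high, with a hinged lid. The light runs along y
- beam_point (a point): point of the light path midway between the two lens tubes: photometer frame (-42, 0, 62) mm; axes as the photometer's, y along the light, z up. A tube of 16 mm diameter stands out from each housing (a 21 mm collar at its root), along y, at this x and z; their ends face each other 36 mm apart (y = +-18 mm)
- blank_lid (a joint): angle of the compartment's lid: 0 shut, 1.4 rad fully open; its free front edge rises and goes back. Stiff hinge: it stays where left and needs about 1 to 3 N at the front edge. A grey plate 90 mm wide (y), 6 mm thick, reaching 81 mm from the hinge line, with a lip 46 mm wide and 5 mm thick out to 91 mm
- lid_hinge (a point): middle of the lid's hinge line, which runs along the photometer's y at the rear: photometer frame (83, 0, 96.5) mm; the hinge line lies at the lid's underside, the lid's outer face is 6 mm from it
- lid_lip (a point): on the outer (upper) face of the lid's front lip, 85 mm from the hinge line; moves with the lid
- cell_rack: plain grey rack, 56 (x) x 192 (y) mm, top 25 mm high, fixed. Four wells in a row along its y at -60, -20, 20 and 60 mm, 18 mm deep (floor 7 mm above the table), about 2 mm wider than the cells each way. Sample and two empties stand in it in any order; the well at y = 60 mm is vacant. Behind it (x over 0.65 m) is a fixed tray with bottles up to 110 mm high
- sample_cell: the sample: the only cell with a white stopper. 12.5 (x) x 22.5 (y) mm, glass 45 mm high, 51 with stopper; 20 to 36 g. Origin: centre of underside, z up. Its two wide faces (normal to x, 12.5 mm apart) are frosted, for gripping; the two narrow end faces (normal to y) are clear windows. In the rack its y runs along the row and the glass stands 27 mm out of the well
- sample_cell_windows: the two clear windows at the ends (+-y) of the sample cell, set back about 1.5 mm from the frosted faces at either side; not to be touched by the fingers. Origin that of the cell
- sample_cell_mark (a point): point on the sample cell's middle axis 15 mm above its base, where the light must pass; axes as the cell's
- empty_cell_1: empty, open-topped glass cell without stopper, 12.5 x 22.5 x 45 mm, in the rack; otherwise like the sample. Leave alone
- empty_cell_2: another such empty cell in the rack. Leave alone
- tally_counter: round hand tally counter, 52 mm, 22 mm high, lying in front of the microscope. Leave alone
- marker_black: black marker, 133 mm long, 16 mm thick, lying in front of the photometer. Leave alone
- tweezers: steel tweezers, 121 mm long, 8 mm high, lying near the table's front edge. Leave alone
- bottle_oil: small brown bottle, 28 mm wide, 56 mm high, standing on the table to the left of the rack. Leave alone
- microscope: microscope, fixed to the right of the photometer, an obstacle: it reaches about 0.17 m before and behind this origin in x, 0.11 m to either side, and is 0.4 m high

How it is judged (in metres and radians):
On the way, in this order (a step that is already met when the one before it is completed fails the run):
1. the lid of the blank's compartment is shut (value of joint blank_lid below 0.05 rad), for 0.2 s.
2. the stoppered cell has been lifted clear of the rack in the fingers, the lid still shut (z of sample_cell in the frame of cell_rack above 0.03 m and contact force between the fingers and sample_cell above 0.5 N and value of joint blank_lid below 0.05 rad), for 0.1 s.
At the end, for the whole second after the job is handed in: Lid under 0.05 rad; the fingers hold the stoppered cell, at rest, touching nothing else: its mark within 4 mm of the beam axis sideways (photometer x), 7 mm in height, 6 mm of mid-gap along the beam; windows square to the beam and cell upright within 8 degrees (value of joint blank_lid below 0.05 rad and contact force between the fingers and sample_cell above 0.5 N and contact force between sample_cell and photometer below 0.1 N and x of sample_cell_mark in the frame of beam_point between -0.004 and 0.004 m and y of sample_cell_mark in the frame of beam_point between -0.006 and 0.006 m and z of sample_cell_mark in the frame of beam_point between -0.007 and 0.007 m and angle between the y axis of sample_cell and the y axis of photometer, either way round below 0.14 rad and angle between sample_cell's own z axis and vertical below 0.14 rad and linear speed of sample_cell below 0.02 m/s); the arm keeps its last pose, push and grip.
It fails at once if a finger touches a clear window of the sample cell (contact force between the fingers and sample_cell_windows above 0.3 N).
It fails at once if the sample cell is knocked against the photometer (contact force between sample_cell and photometer above 4 N).
It fails at once if an empty cell is disturbed (distance of any of empty_cell_1, empty_cell_2 from where it was at the start of the episode above 0.015 m).
It fails at once if something lying about is pushed away (distance of any of tally_counter, marker_black, tweezers, bottle_oil from where it was at the start of the episode above 0.03 m).
It also fails if it takes over 54 s, if anything falls off the work surface, if the arm or the gripper's body presses on something with over 40 N, if the wrist force passes 120 N, or if a joint passes its speed limit or range.

## Working session

There is one attempt and no reset: what is moved stays moved. The work goes in short steps, each a Python script; the robot and the scene stay as the last script left them, time stands still between calls to the robot, and variables do not carry over. Pictures are saved under pics/ and viewed, at most 10 in all, crops included, and the job is handed in when it is done.

```bash
mkdir -p pics
cat > h.py <<'E'
import numpy as np, cv2
from workcell import robot
def snap(n,f=None):
    im=robot.read_camera(n)
    if f: cv2.imwrite('pics/'+f,im[:,:,::-1])
    return im
def ray(n,uv,cal=None):
    c=cal or robot.calibration(n); K=np.array(c['mtx']);T=np.array(c['world_to_cam'])
    x=(uv[0]-K[0,2])/K[0,0]; y=(uv[1]-K[1,2])/K[1,1]
    if n=='wrist':
        r=np.hypot(x,y); s=np.sin(r)/r if r>1e-9 else 1; d=np.array([x*s,y*s,np.cos(r)])
    else: d=np.array([x,y,1.])
    d=T[:3,:3].T@d; return -T[:3,:3].T@T[:3,3], d/np.linalg.norm(d)
def tri(rays):
    A=sum(np.eye(3)-np.outer(d,d) for o,d in rays); b=sum((np.eye(3)-np.outer(d,d))@o for o,d in rays)
    p=np.linalg.solve(A,b); return p,[round(float(np.linalg.norm((np.eye(3)-np.outer(d,d))@(p-o))),1) for o,d in rays]
def proj(n,p,cal=None):
    c=cal or robot.calibration(n); q=np.array(c['world_to_cam'])@np.append(p,1); q=q[:3]
    K=np.array(c['mtx'])
    if n=='wrist':
        r=np.hypot(q[0],q[1]); th=np.arctan2(r,q[2]); v=q[:2]/r*th
    else: v=q[:2]/q[2]
    return np.array([K[0,0]*v[0]+K[0,2],K[1,1]*v[1]+K[1,2]])
def plane(r,z): o,d=r; return o+d*(z-o[2])/d[2]
E
python3 - <<'E'
from h import *
np.set_printoptions(precision=1,suppress=True)
print(robot.read_t(),robot.read_tool_rot())
R={}
for n in('scene','side','wrist'):
    im=snap(n,n+'0.png'); c=robot.calibration(n)
    o,_=ray(n,(320,240)); print(n,'cam at',o)
    for l in('photometer','beam_point','lid_hinge','lid_lip','cell_rack','sample_cell','sample_cell_mark','empty_cell_1','tally_counter','marker_black','tweezers','bottle_oil','microscope'):
        r=robot.pinpoint(n,l); R.setdefault(l,{})[n]=[ray(n,x['uv']) for x in r if x['confidence']>.3]
        print(n,l,[(np.round(x['uv'],1).tolist(),round(x['confidence'],2)) for x in r[:3]])
for l,v in R.items():
    s=[x[0] for x in v.values() if x]
    if len(s)>1: print(l,*tri(s))
print(robot.read_t())
E
```

```text
0.0 [-0.5 -3.1  0. ]
scene cam at [-331.3 -587.3  758.9]
scene photometer [([355.7, 285.8], 0.67)]
scene beam_point [([350.0, 271.4], 0.95)]
scene lid_hinge [([375.8, 242.5], 0.56), ([281.4, 244.6], 0.17)]
scene lid_lip [([368.7, 218.4], 0.55)]
scene cell_rack [([266.1, 252.4], 0.8), ([353.5, 271.4], 0.66)]
scene sample_cell [([262.8, 256.1], 0.44)]
scene sample_cell_mark [([263.1, 253.0], 0.63)]
scene empty_cell_1 [([280.2, 245.2], 0.52), ([263.0, 249.4], 0.49), ([273.7, 246.6], 0.42)]
scene tally_counter [([416.3, 361.7], 0.9), ([351.9, 272.5], 0.6), ([278.8, 246.6], 0.19)]
scene marker_black [([342.8, 328.1], 0.74)]
scene tweezers [([262.9, 283.7], 0.49)]
scene bottle_oil [([254.7, 232.7], 0.64)]
scene microscope [([364.9, 219.5], 0.39)]
side cam at [ 204.3 1088.1  822.3]
side photometer [([305.2, 240.9], 0.68)]
side beam_point [([320.4, 223.1], 0.71), ([299.2, 326.4], 0.24)]
side lid_hinge [([272.8, 209.1], 0.77)]
side lid_lip [([282.0, 188.2], 0.6)]
side cell_rack [([290.4, 327.8], 0.75)]
side sample_cell [([296.3, 323.5], 0.65)]
side sample_cell_mark [([299.9, 317.7], 0.43)]
si
[... 424 characters left out ...]
t sample_cell_mark []
wrist empty_cell_1 []
wrist tally_counter []
wrist marker_black [([20.6, 405.4], 0.49)]
wrist tweezers []
wrist bottle_oil []
wrist microscope []
photometer [557.2  44.4   1.6] [6.1, 6.1]
beam_point [517.1  40.3  67.3] [2.5, 2.5]
lid_hinge [531.7  22.2  86.9] [71.4, 116.8, 172.0]
lid_lip [611.1  63.2 176.8] [2.6, 2.6]
cell_rack [499.5 351.7   0.4] [0.4, 0.4]
sample_cell [484.1 342.6   2.7] [5.8, 5.8]
sample_cell_mark [478.5 336.1  17.5] [4.1, 4.1]
empty_cell_1 [569.5 360.   -5.4] [1.7, 1.7]
tally_counter [ 414.4 -233.9   -5.4] [1.8, 1.8]
marker_black [389.9 -40.9  -4.8] [1.7, 2.7, 3.9]
tweezers [380.5 234.8   1.6] [0.4, 0.4]
bottle_oil [559.6 467.2   3.6] [3.0, 3.0]
2.1
```

Run:
```python
import cv2,numpy as np
a=cv2.imread('pics/scene0.png')[190:390,200:450]; b=cv2.imread('pics/side0.png')[140:390,200:440]
cv2.imwrite('pics/c0.png',np.hstack([cv2.resize(a,(400,600),interpolation=cv2.INTER_CUBIC)if 0 else cv2.resize(a,(400,320),interpolation=cv2.INTER_CUBIC),cv2.resize(b,(400,417),interpolation=cv2.INTER_CUBIC)[:320]]))
cv2.imwrite('pics/c1.png',cv2.resize(b,(576,600),interpolation=cv2.INTER_CUBIC))
cv2.imwrite('pics/c2.png',cv2.resize(a,(750,600),interpolation=cv2.INTER_CUBIC))
```

```text
(no output)
```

View pics/c1.png

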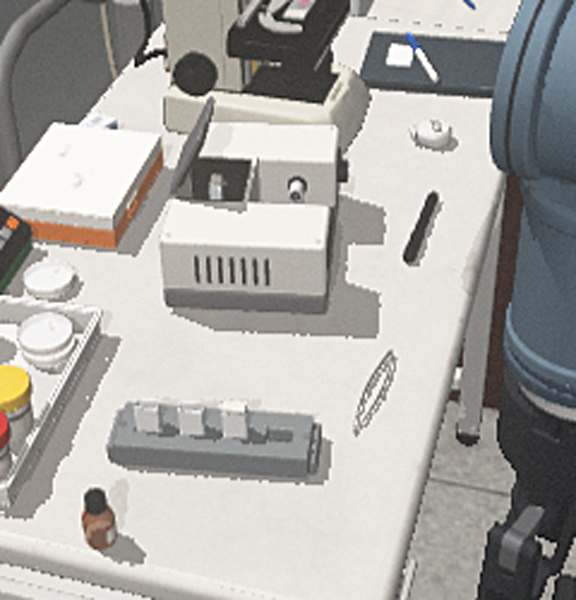

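View pics/c2.png

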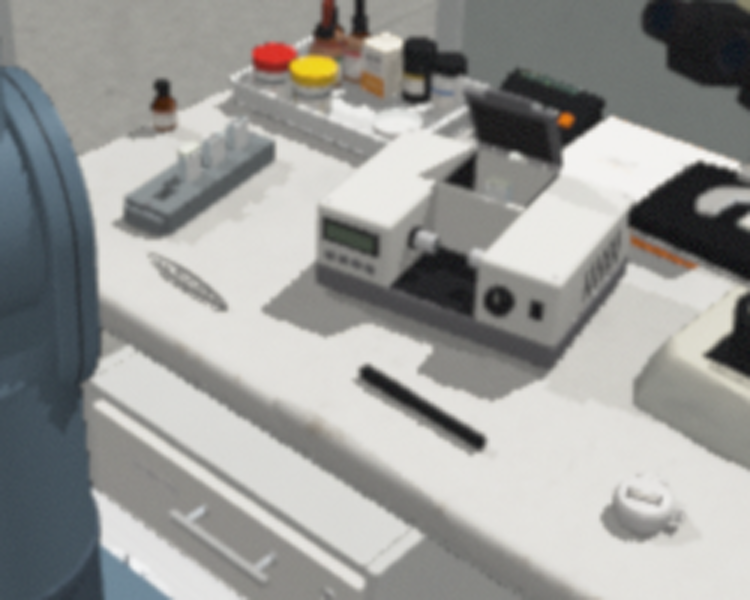

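The side crop shows the lid standing nearly vertical. The rack row runs roughly along world x, with the vacant well at the front and the white-stoppered cell beside it (full-picture pixel about 297,315). The scene crop agrees, with the bay open to the front. Next I look closer with the wrist camera.

```bash
python3 - <<'E'
from h import *
import pickle
np.set_printoptions(precision=1,suppress=True)
D=[]
ori=np.array([0,-np.pi,0])
L=('photometer','beam_point','lid_hinge','lid_lip','cell_rack','sample_cell','sample_cell_mark','empty_cell_1','bottle_oil')
for i,p in enumerate([(470,340,290),(400,260,290),(480,130,320),(480,10,320)]):
    robot.reach(p,ori); robot.hold(.2)
    c=robot.calibration('wrist'); im=snap('wrist',f'w{i}.png')
    det={}
    for l in L:
        if i<2 and l in L[:4] or i>1 and l in L[4:]: continue
        det[l]=[(x['uv'],x['confidence']) for x in robot.pinpoint('wrist',l) if x['confidence']>.3]
        print(i,l,[(np.round(u).tolist(),round(q,2)) for u,q in det[l]])
    D.append((c,det))
pickle.dump(D,open('D.pkl','wb'))
print(robot.read_qpos(),robot.read_t())
for l in L:
    r=[ray('wrist',d[l][0][0],c) for c,d in D if d.get(l)]
    if len(r)>1: print(l,*tri(r))
E
python3 - <<'E'
import cv2,numpy as np
w=[cv2.imread(f'pics/w{i}.png') for i in range(4)]
cv2.imwrite('pics/m0.png',cv2.resize(np.vstack([np.hstack(w[:2]),np.hstack(w[2:])]),(800,600),interpolation=cv2.INTER_AREA))
E
```

```text
0 cell_rack [([323.0, 214.0], 0.67)]
0 sample_cell [([324.0, 219.0], 0.75), ([323.0, 203.0], 0.52)]
0 sample_cell_mark [([323.0, 206.0], 0.9)]
0 empty_cell_1 [([326.0, 234.0], 0.67)]
0 bottle_oil [([420.0, 263.0], 0.66)]
1 cell_rack []
1 sample_cell [([388.0, 256.0], 0.71), ([473.0, 311.0], 0.31)]
1 sample_cell_mark [([389.0, 261.0], 0.58)]
1 empty_cell_1 [([392.0, 312.0], 0.62), ([388.0, 284.0], 0.59), ([2.0, 211.0], 0.45)]
1 bottle_oil [([472.0, 306.0], 0.9)]
2 photometer [([250.0, 240.0], 0.89)]
2 beam_point [([231.0, 227.0], 0.57)]
2 lid_hinge [([254.0, 338.0], 0.73)]
2 lid_lip [([237.0, 350.0], 0.59)]
3 photometer [([345.0, 242.0], 0.58)]
3 beam_point [([343.0, 243.0], 0.53)]
3 lid_hinge [([358.0, 337.0], 0.69)]
3 lid_lip [([363.0, 351.0], 0.95)]
[-0.3  0.1  0.2  1.9 -0.   1.1  1.5] 7.1917
photometer [546.3  45.3  19.8] [2.1, 2.1]
beam_point [514.4  39.1  97.2] [9.0, 9.0]
lid_hinge [635.9  58.5 102.8] [0.7, 0.7]
lid_lip [605.8  54.8 173.1] [0.2, 0.2]
sample_cell [507.4 353.8 -41.2] [9.3, 9.3]
sample_cell_mark [483.7 347.3  19.4] [0.4, 0.4]
empty_cell_1 [494.8 341.2 112.7] [8.9, 8.9]
bottle_oil [554.9 469.8  13.2] [1.9, 1.9]
```

View pics/m0.png

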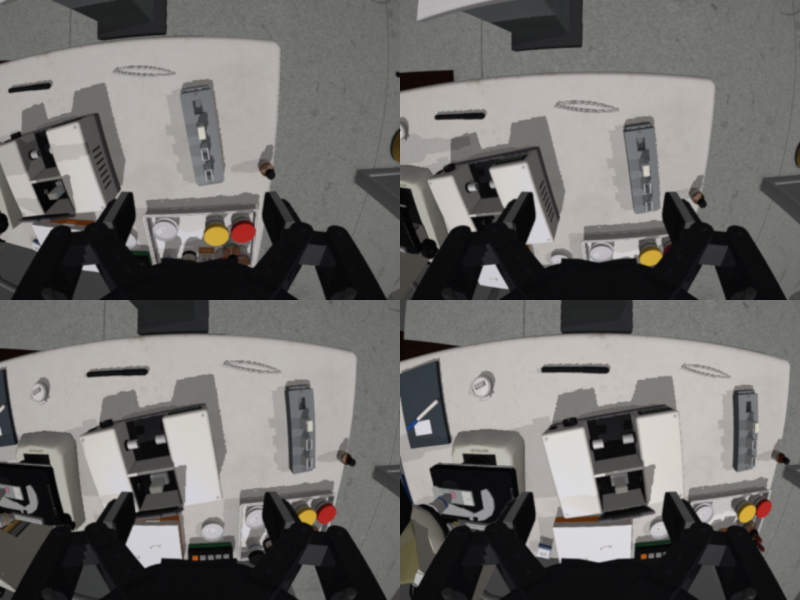

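The 2x2 mosaic shows the rack at top left with the white stopper (half-scale pixel about 201,132) and the two empties behind it. In the lower views the photometer is yawed slightly, with the lid partly open near (160,490). I'll fit the photometer and rack poses to the image edges and check the overlay.

```bash
cat > fit.py <<'E'
from h import *
import pickle
from scipy.optimize import minimize
D=pickle.load(open('D.pkl','rb'))
def seg(a,b,n=25): return np.linspace(a,b,n)
def rect(x0,x1,y0,y1,z):
    c=[np.array(v,float) for v in((x0,y0,z),(x1,y0,z),(x1,y1,z),(x0,y1,z))]
    return np.vstack([seg(c[i],c[(i+1)%4]) for i in range(4)])
PH=np.vstack([rect(-85,85,42,118,95),rect(-85,85,-118,-42,95)])
RK=rect(-28,28,-96,96,25)
def place(m,q):
    c,s=np.cos(q[2]),np.sin(q[2]); return np.c_[m[:,0]*c-m[:,1]*s+q[0],m[:,0]*s+m[:,1]*c+q[1],m[:,2]]
def load(f): return cv2.imread('pics/'+f)
def setup(views):
    out=[]
    for n,f,c in views:
        im=load(f); e=cv2.Canny(cv2.GaussianBlur(cv2.cvtColor(im,cv2.COLOR_BGR2GRAY),(3,3),0),40,110)
        out.append((n,c,cv2.distanceTransform(255-e,cv2.DIST_L2,3)))
    return out
def cost(q,m,V):
    t=0
    P=place(m,q)
    for n,c,dt in V:
        uv=np.array([proj(n,p,c) for p in P]).astype(np.float32)
        d=cv2.remap(dt,uv[:,0].copy(),uv[:,1].copy(),cv2.INTER_LINEAR,borderValue=8).ravel()
        t+=np.minimum(d,6).mean()
    return t/len(V)
if __name__=='__main__':
    W=[('wrist',f'w{i}.png',D[i][0]) for i in range(4)]
    S=[(n,n+'0.png',robot.calibration(n)) for n in('scene','side')]
    for name,m,q0,sets in(('photo',PH,(555,44,.15),[W[2:],[W[2]],[W[3]],W[2:]+S]),('rack',RK,(500,350,1.67),[W[:2],W[:1],W[1:2],W,W+S])):
        for v in sets:
            V=setup(v); best=None
            for dx in(-8,0,8):
                for dy in(-8,0,8):
                    r=minimize(lambda u:cost(u*[1,1,.01],m,V),np.array([q0[0]+dx,q0[1]+dy,q0[2]*100]),method='Nelder-Mead',options=dict(initial_simplex=np.array([q0[0]+dx,q0[1]+dy,q0[2]*100])+np.array([[0,0,0],[6,0,0],[0,6,0],[0,0,5]]),maxiter=70))
                    if best is None or r.fun<best.fun: best=r
            print(name,len(v),np.round(best.x*[1,1,.01],3),round(best.fun,2),flush=True)
            if v is sets[0]:
                np.save(name,best.x*[1,1,.01])
    p=np.load('photo.npy');k=np.load('rack.npy')
    ims=[]
    for i,m,q,ctr in((3,PH,p,(555,45,60)),(0,RK,k,(490,350,25))):
        im=cv2.resize(load(f'w{i}.png'),None,fx=4,fy=4,interpolation=cv2.INTER_CUBIC)
        extra=np.array([(-42,0,62),(-42,18,62),(-42,-18,62),(83,0,96.5)]) if i==3 else np.array([(0,y,z) for y in(-60,-20,20,60) for z in (25,52)],float)
        for M,col in((m,(0,0,255)),(extra,(0,255,0))):
            for P in place(M,q):
                u=(proj('wrist',P,D[i][0])+.5)*4; cv2.circle(im,(int(u[0]),int(u[1])),2,col,-1)
        u=proj('wrist',np.array(ctr,float),D[i][0])*4; x,y=int(u[0]),int(u[1])
        ims.append(im[max(0,y-300):y+300,x-200 if i==0 else x-240:x+160 if i==0 else x+240][:600])
    h=min(a.shape[0] for a in ims); o=np.hstack([a[:h] for a in ims])
    cv2.imwrite('pics/ov.png',o[:,:800]); print(o.shape)
E
time python3 fit.py
```

```text
photo 2 [5.55792e+02 4.50560e+01 1.95000e-01] 1.57
photo 1 [5.51767e+02 4.45800e+01 1.99000e-01] 1.37
photo 1 [5.5587e+02 4.4467e+01 1.8700e-01] 1.59
photo 4 [5.55992e+02 4.50210e+01 1.94000e-01] 1.38
rack 2 [497.407 348.832   1.724] 1.45
rack 1 [491.823 350.119   1.705] 1.7
rack 1 [497.328 348.584   1.725] 0.66
rack 4 [498.519 348.383   1.735] 1.15
rack 6 [498.659 348.509   1.734] 0.98
(600, 840, 3)
real	1m19.657s
user	1m19.882s
sys	0m0.306s
```

View pics/ov.png

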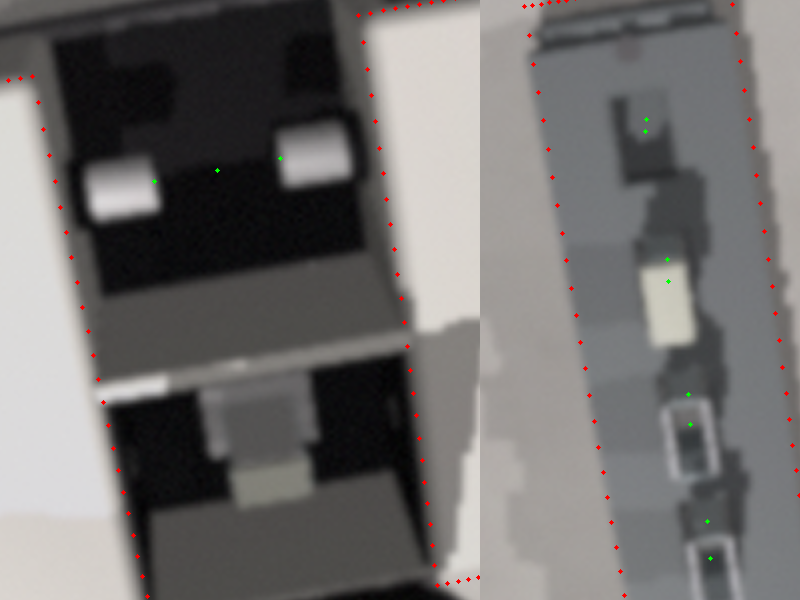

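The overlay matches the photometer: the tube ends at about (158,183) and (280,158) coincide with the model. The rack model sits about 4 mm too far forward, judging by the stopper centre at (668,305), so I'll measure the cell again close up. First I close the lid.

```bash
cat >> h.py <<'E'
from scipy.spatial.transform import Rotation as Rot
P=np.array([556,45,.194])
def ph(x,y,z): c,s=np.cos(P[2]),np.sin(P[2]); return np.array([P[0]+c*x-s*y,P[1]+s*x+c*y,z])
def ori(yaw): return (Rot.from_euler('z',yaw)*Rot.from_rotvec([0,-np.pi,0])).as_rotvec()
E
python3 - <<'E'
from h import *
np.set_printoptions(precision=1,suppress=True)
o=ori(P[2]); robot.gripper_to(0,30)
def tp(q,r=78): return ph(83-r*np.cos(q)+6*np.sin(q)+11,0,96.5+r*np.sin(q)+6*np.cos(q))
a=tp(1.4); robot.reach(a+[0,0,70],o); robot.movel(a,velocity=200)
print(robot.read_contact_force(),robot.read_t())
for q in (1.2,1.0,.8,.6,.4,.25,.12,.04,0,-.025):
    robot.movel(tp(q),velocity=150); f=np.array(robot.read_contact_force()); print(q,f)
    if np.linalg.norm(f)>25: break
robot.movel(tp(0)+[0,0,40],velocity=200)
robot.reach(ph(-30,0,330),o)
snap('wrist','lid.png'); cv2.imwrite('pics/lidc.png',cv2.imread('pics/lid.png')[60:460,100:560])
print(robot.read_t())
E
```

```text
[ 0.5 -0.4 -0. ] 9.225
1.2 [ 1.   0.7 -0.2]
1.0 [-0.5 -0.2 -0.2]
0.8 [-0.2  0.3 -0.5]
0.6 [ 1.1 -0.6  0.5]
0.4 [ 0.3  0.8 -0.2]
0.25 [ 0.1  0.3 -0.2]
0.12 [-0.8  0.4 -0. ]
0.04 [-0.8 -0.9 -0. ]
0 [1.  0.9 0.7]
-0.025 [-5.7 -0.1 17.7]
12.925
```

View pics/lidc.png

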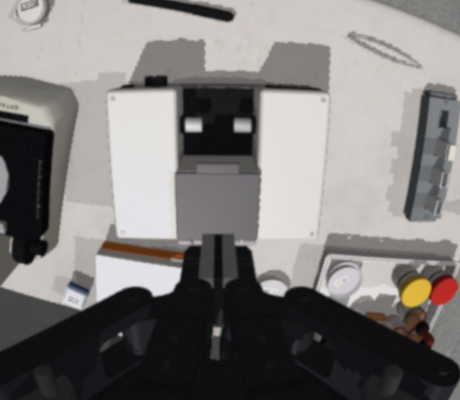

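The lid lies flat and shut: plate at about (217,205), lip at (217,168). Now the gripper opens and I measure the stopper from two close views.

Run:
```python
from h import *
np.set_printoptions(precision=1,suppress=True)
y=.154; o=ori(y); robot.gripper_to(45,30)
rr={'st':[],'mk':[],'sil':[]}; crops=[]
for i,p in enumerate([(563,392,190),(563,322,190),(530,365,190)]):
    robot.reach(p,o); robot.hold(.25)
    c=robot.calibration('wrist'); im=snap('wrist',f'r{i}.png').astype(int)
    u=proj('wrist',np.array([482.,347,56]),c); a,b=int(u[0]),int(u[1])
    m=np.zeros(im.shape[:2],np.uint8); m[b-25:b+25,a-25:a+25]=1
    k=((im[:,:,0]>150)&(im[:,:,0]-im[:,:,2]>12)).astype(np.uint8)*m
    n,_,st,ce=cv2.connectedComponentsWithStats(k)
    if n>1:
        j=1+np.argmax(st[1:,4]); print('blob',u,ce[j],st[j]); rr['st'].append(ray('wrist',ce[j],c))
    for l,key in(('sample_cell_mark','mk'),):
        d=robot.pinpoint('wrist',l)
        if d: rr[key].append(ray('wrist',d[0]['uv'],c)); print(l,d[0]['uv'],d[0]['confidence'])
    crops.append(cv2.resize(im[b-33:b+33,a-33:a+33,::-1].astype(np.uint8),(264,264),interpolation=cv2.INTER_CUBIC))
cv2.imwrite('pics/rc.png',np.hstack(crops))
for k,v in rr.items():
    if len(v)>1: print(k,*tri(v),[plane(r,58 if k=='st' else 22) for r in v])
k=np.load('rack.npy'); print('rack well',k[:2]+20*np.array([-np.sin(k[2]),np.cos(k[2])]),robot.read_t())
```

```text
blob [275.5 112.2] [273.2 112.6] [267 100  14  27 345]
blob [366.2 127.9] [364.4 128.9] [358 116  14  27 342]
sample_cell_mark [360.6, 127.1] 0.94
blob [305.5 160.8] [303.6 161.9] [297 149  14  27 357]
sample_cell_mark [305.4, 155.4] 0.57
st [482.7 345.6  57.9] [0.3, 0.2, 0.1] [array([482.5, 345.6,  58. ]), array([483. , 345.5,  58. ]), array([482.8, 345.7,  58. ])]
mk [481.4 346.   24.4] [0.6, 0.6] [array([481.9, 346.7,  22. ]), array([481.2, 345.6,  22. ])]
rack well [477.6 345.8] 16.6167
```

View pics/rc.png

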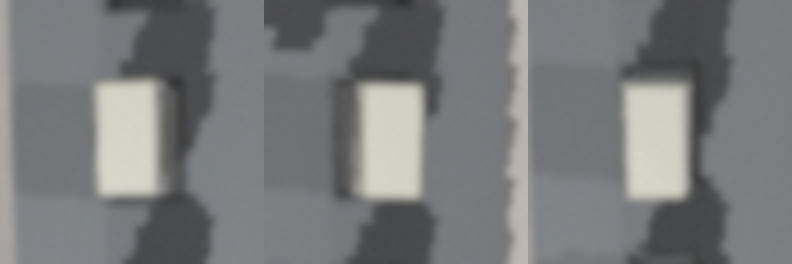

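All three crops show the cream stopper square to the tool. The triangulated top is (482.7, 345.6, 57.9), against 58 expected. Next I grasp it.

Run:
```python
from h import *
np.set_printoptions(precision=2,suppress=True)
o=ori(.154); g=np.array([482.7,345.6,30])
robot.reach(g+[0,0,70],o); robot.movel(g,velocity=80); print(robot.read_ee_pos(),robot.read_contact_force())
robot.gripper_to(5,30); print(robot.read_grip_width(),robot.read_grip_force(),robot.read_contact_force())
robot.movel(g+[0,0,60],velocity=80); robot.movel(g+[0,0,180],velocity=200); robot.hold(.2)
print(robot.read_grip_width(),robot.read_grip_force(),robot.read_ee_pos(),robot.read_t())
for n in('scene','side'): snap(n,n+'1.png')
q=robot.read_qpos(); print(q)
for s in(1,-1):
    yw=.194+s*np.pi/2
    r=robot.solve_ik(ph(-42,0,200),ori(yw)); print(s,r)
a=cv2.imread('pics/side1.png'); b=cv2.imread('pics/scene1.png')
out=[]
for n,im in(('side',a),('scene',b)):
    u=proj(n,robot.read_ee_pos()).astype(int); print(u)
    out.append(cv2.resize(im[max(0,u[1]-50):u[1]+50,u[0]-50:u[0]+50],(400,400),interpolation=cv2.INTER_CUBIC))
cv2.imwrite('pics/g.png',np.hstack(out))
```

```text
[483.06 345.87  30.44] [ 0.07 -1.38  0.46]
12.032939475032387 30.754852294921875 [-0.97 -0.41  4.07]
11.737792360224178 30.183289647102356 [481.98 345.07 208.48] 20.3667
[-0.76  0.46  0.08  1.72 -0.05  0.96  1.07]
1 [ 0.65  0.58 -1.07  1.88  0.59  1.04  2.66]
-1 [-0.56  0.38  0.5   1.94 -0.23  0.88  0.25]
[294 252]
[260 191]
```

View pics/g.png

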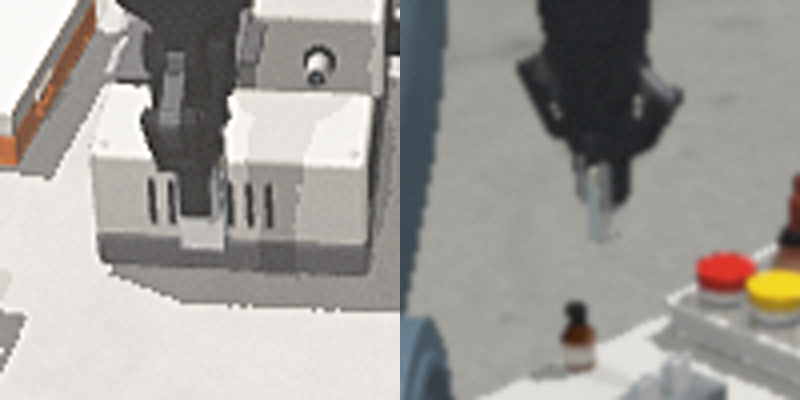

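Both views show the cell hanging straight between the fingertips, with the fingers on the frosted faces. I carry it over the bay, stop above the tubes and check.

Run:
```python
from h import *
np.set_printoptions(precision=2,suppress=True)
o=ori(.194-np.pi/2)
robot.reach(ph(-42,0,215),o); robot.movel(ph(-42,0,122),velocity=100); robot.hold(.4)
print([robot.read_ee_pos() for _ in range(3)],ph(-42,0,122),robot.read_tool_rot(),o,robot.read_grip_width())
out=[]
for n in('wrist','side','scene'):
    c=robot.calibration(n); im=snap(n,n+'2.png')[:,:,::-1]
    d=robot.pinpoint(n,'sample_cell_mark'); e=ph(-42,0,114); print(n,[(x['uv'],x['confidence']) for x in d[:2]],proj(n,e,c),proj(n,ph(-42,0,62),c))
    d=robot.pinpoint(n,'beam_point'); print([(x['uv'],x['confidence']) for x in d[:2]])
    u=proj(n,ph(-42,0,90),c).astype(int); h=45 if n!='wrist' else 60
    out.append(cv2.resize(im[max(0,u[1]-h):u[1]+h,max(0,u[0]-h):u[0]+h],(266,266),interpolation=cv2.INTER_CUBIC))
cv2.imwrite('pics/b.png',np.hstack(out)); print(robot.read_t())
```

```text
[array([514.86,  36.93, 122.17]), array([514.86,  36.93, 122.17]), array([514.86,  36.93, 122.17])] [514.79  36.9  122.  ] [2.   2.43 0.  ] [-2.   -2.43 -0.  ] 12.098730799135486
wrist [([316.8, 300.8], 0.63)] [316.88 302.65] [317.05 261.31]
[([314.7, 261.6], 0.84)]
side [([318.7, 208.7], 0.41)] [321.92 208.21] [322.22 224.93]
[([319.3, 225.7], 0.7)]
scene [([351.9, 255.7], 0.61)] [352.1  256.44] [350.99 273.23]
[([354.3, 256.1], 0.72), ([355.2, 273.0], 0.56)]
23.5833
```

View pics/b.png

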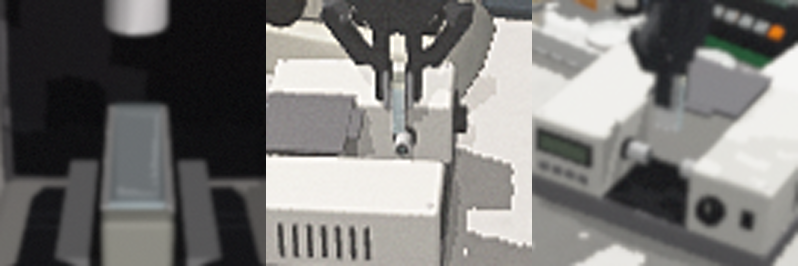

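The wrist crop shows the cell centred on the far tube (both at column ~138) and square to it. The side and scene crops agree, so I lower it.

Run:
```python
from h import *
np.set_printoptions(precision=2,suppress=True)
for z in(95,80,70):
    robot.movel(ph(-42,0,z),velocity=50); f=np.array(robot.read_contact_force()); print(z,f)
    if np.linalg.norm(f)>8: break
robot.hold(.6)
print(robot.read_ee_pos(),ph(-42,0,70),robot.read_grip_width(),robot.read_grip_force(),robot.read_contact_force())
out=[]
for n in('wrist','side','scene'):
    c=robot.calibration(n); im=snap(n,n+'3.png')[:,:,::-1]
    d=robot.pinpoint(n,'sample_cell_mark'); print(n,[(x['uv'],x['confidence']) for x in d[:2]],proj(n,ph(-42,0,62),c))
    u=proj(n,ph(-42,0,70),c).astype(int); h=35 if n!='wrist' else 60
    out.append(cv2.resize(im[max(0,u[1]-h):u[1]+h,max(0,u[0]-h):u[0]+h],(266,266),interpolation=cv2.INTER_CUBIC))
cv2.imwrite('pics/f.png',np.hstack(out)); print(robot.read_t())
```

```text
95 [ 0.21 -0.43 -0.29]
80 [ 0.31 -0.25 -0.26]
70 [-0.3  -0.54 -0.02]
[514.81  36.94  70.03] [514.79  36.9   70.  ] 11.683224865023607 30.222267508506775 [-0.08 -0.11  0.55]
wrist [] [317.05 302.75]
side [] [322.22 224.93]
scene [([350.3, 273.6], 0.52)] [350.99 273.23]
25.975
```

View pics/f.png

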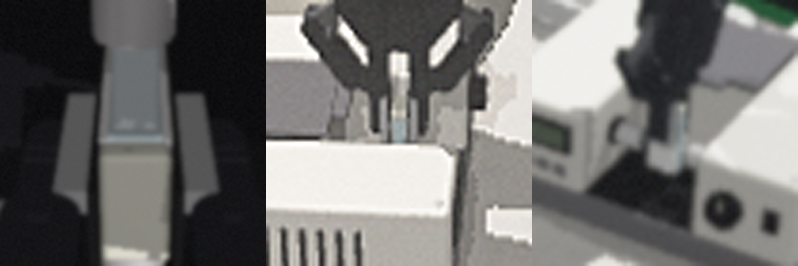

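The cell hangs between the tubes, centred in the wrist crop (cell at column ~138, tube ~134, about 1 mm apart). There is no contact force, and the scene pinpoint of the mark is within 1 px of the target. I'm handing it in.

```bash
python3 -c "
from workcell import robot
print(robot.job_done())"
```

```text
the job is handed in; nothing more can be done
None
```

The lid is shut and the sample cell is held still and upright between the lens tubes, about 1 mm off the beam axis in the last picture with no contact force beyond sensor noise; the job was handed in at about 26 s, and no verdict was returned.

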